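# Setup plates back into their captive-lid case

## Task

Lift the three aluminium setup plates as one pile and put them away in their wooden sliding-lid case, lying flat in the order they are piled, then slide the lid fully shut over them. The lid does not come off and still covers one end of the case when drawn right out, so tip the pile in under it. Leave the tape measure, the pencil and the offcut beside the work where they are.

Things in the scene. Friction and masses are not known exactly. Their poses are not given: they have to be found in the camera images.
- chest: low plywood drawer chest, 262 x 500 x 110 mm, standing fixed on the table; case, plates and bystanders stand on its flat top, 110 mm above the table; origin at the centre of its underside. Between it and the robot the saw's guard tube, 48 mm thick, crosses overhead, its axis 0.50 m above the table on the line x = 0.236 - 0.158 y (m)
- case: dark wooden case, 80 x 146 mm, screwed to the chest top. Origin: centre of the underside; y along its length, z up. Walls 8 mm thick. Low end wall at -y, top 39 mm above the origin: the lid slides out over it. End wall at +y 45 mm high: the shut lid butts on it. Four corner pieces of the side walls, 50 mm high, carry the lid's grooves
- case_floor (a point): centre of the case's inner floor, 8 mm above the case's origin, axes as the case. The inside is 64 mm wide (x) and 130 mm long (y -65 to +65). Between y = -34 and +34 both side walls are cut away down to the floor, so that fingers can hold the pile there as it goes in
- lid_board (a joint): how far the lid is drawn out towards the case's -y (m): 0 shut, 0.115 at its stop; about 1.5 N of friction, stays where left. Plywood, 71 x 138 x 6 mm, underside 39 mm and top 45 mm above the chest top
- lid_edge (a point): middle of the lid's inner edge, on its underside, 31 mm above the inner floor: at the case's y = +65 mm when shut, -50 mm at the stop, so that the last 15 mm of the inside stay roofed and the pile (24 mm thick) must go in low end first under this edge. The lid passes 7 mm above plates lying flat
- lid_pull (a point): centre of the dark wooden pull block on top of the lid: 32 mm across the lid (case x), 16 mm along the slide (case y), 16 mm high, 45 to 61 mm above the chest top; at the case's y = -4 mm when shut. Moves with the lid.
- plate_10: bare aluminium setup plate, 60 (its x) x 120 (its y) x 10 mm, about 194 g, the bottom one of the pile, lying on the chest top; five drilled dots near its -y end; origin at the centre of its underside, z up
- plate_8: bare aluminium setup plate, 60 (its x) x 120 (its y) x 8 mm, about 156 g, the middle one, on plate_10; squared on it to about 1 mm; origin at the centre of its underside, z up
- plate_6: bare aluminium setup plate, 60 (its x) x 120 (its y) x 6 mm, about 117 g, the top one, on plate_8; three drilled dots near its -y end; origin at the centre of its underside, z up
- offcut: small dark wood offcut, 50 x 120 x 18 mm, a bystander
- pencil: flat carpenter pencil, 13 x 170 x 8 mm, a bystander
- tape: tape measure, 38 x 92 x 66 mm, a bystander
There are look-alikes about, which are no part of the job. What is shaped like the plate_8 but orange is not meant.

How it is judged:
On the way:
1. the three plates are in the air together, each at least 15 mm above where it lay in the pile (height (world z) of plate_10 above 0.125 m and height (world z) of plate_8 above 0.135 m and height (world z) of plate_6 above 0.143 m), for 0.2 s.
At the end, for the whole second after the job is handed in: all three plates lie flat (within 0.05 rad) and still in the case, centred to 4 mm across and 7 mm along, plate_10 on the floor, plate_8 on it, plate_6 on top (heights within 2.5 mm), and the lid is shut to within 4 mm (x of plate_10 in the frame of case between -0.004 and 0.004 m and y of plate_10 in the frame of case between -0.007 and 0.007 m and z of plate_10 in the frame of case between 0.0055 and 0.0105 m and angle between each of plate_10, plate_8, plate_6's own z axis and vertical below 0.05 rad and linear speed of each of plate_10, plate_8, plate_6 below 0.01 m/s and x of plate_8 in the frame of case between -0.004 and 0.004 m and y of plate_8 in the frame of case between -0.007 and 0.007 m and z of plate_8 in the frame of case between 0.0155 and 0.0205 m and x of plate_6 in the frame of case between -0.004 and 0.004 m and y of plate_6 in the frame of case between -0.007 and 0.007 m and z of plate_6 in the frame of case between 0.0235 and 0.0285 m and value of joint lid_board below 0.004 m); the robot touches nothing.
It fails at once if the tape measure, the pencil or the offcut is pushed more than 30 mm from its place (distance of any of offcut, pencil, tape from where it was at the start of the episode above 0.03 m).
It also fails if it takes over 64 s, if anything falls off the work surface, if the arm or the gripper's body presses on something with over 40 N, if the wrist force passes 120 N, or if a joint passes its speed limit or range.

## Robot

A 6-joint arm with a two-finger parallel gripper is mounted at the origin on the work surface; the furniture and walls round the work are solid. World frame = base frame: x ahead of the robot, y to its left, z up, the work surface at z = 0. Lengths are in m, angles in rad, forces in N, time in s.
With the tool pointing down it reaches from about 0.375 to 0.975 m from the base axis. Payload 3.8 kg.
Tool frame: the origin (TCP) lies on the front face of the gripper's body, between the roots of the fingers; the fingertips stand 73 mm ahead of it and the grasp point (between the pads) lies 54 mm ahead of it (robot.tip_extent is the z of the fingertips in the tool frame, in m); z points along the fingers, y is the line along which they close (so a half turn about z gives the same grasp; the last joint's range is limited). The gripper opens to 85 mm and grips with 20 to 120 N. Pads are 22 mm wide; open, the fingers measure 114 mm over their backs; the gripper's body (76 mm by 85 mm) begins 54 mm behind the grasp point. The pads swing forward as they close: fully open they stand 13 mm farther back than shut.
Start: joints at [1.293, 0.264, 1.604, -0, 1.274, -0.037], TCP at [0.161, 0.656, 0.304] pointing down, gripper open.
Joint ranges: [-2.63, 2.63], [-0.94, 2.18], [0.31, 2.57], [-1.31, 4.45], [0, 2.66], [-2.55, 2.55]. Speed limits (rad/s): [2.57, 2.57, 3.14, 3.14, 3.14, 3.14].

## Interface

Orientations are given as a unit quaternion [w, x, y, z].
In Python, from plant import robot gives the robot as it stands.
- The arm moves only by the shell command python3 -m creep 'ROWS'. ROWS is text: rows parted by semicolons, each of 7 numbers parted by spaces: the turn, a rotation vector about the tool's x, y, z in degrees, then the shift along the tool's x, y, z in mm, then the closure, from -1 (fully open) to 1 (shut). A call has 1 to 5 rows; each row shifts and turns the commanded pose from where the row before left it, along the tool's axes as they then stand; what a row does not reach is not made up. A row lasts 1/10 s, in which the tool goes at most 50 mm and 8.59 degrees, less where a joint would pass 70% of its speed; a pose out of reach is approached as far as the arm can. A call with a gripper value outside its range is refused whole. The fingers move at their own pace and stop on an object; the grip force is fixed at half the most. Time passes only in rows, so rows that do not move let the fingers close. It gives the time, the measured TCP pose, the force, the opening and the grip force at its end, in the units of the state.
- robot.state(): the state, without advancing time (a new reading comes with each control period).
- robot.grab_frame(name): name is "side" or "top" or "wrist"; returns (picture, depth): 480x640x3 uint8, blue, green, red; 480x640 float32, m along the optical axis (not along the pixel's ray), 0 where there is no reading.
- robot.calibration(name): a dict with "K" (3x3 intrinsics, pixels), "rvec" (rotation vector, rad) and "tvec" (3), from world to camera coordinates, as OpenCV has them; the wrist camera has in their place "tool_from_camera" (4x4, takes a point from camera to tool coordinates, whose origin is the TCP and whose axes are the flange's). Camera axes: x right, y down, z forward; pixel columns grow to the right and rows downward; lengths in m; the calibration is good to about 2 mm. A picture is of the moment at which its call begins: read the wrist's pose just before it. calibration takes no time and is no camera call.
- robot.finish_job(): hands the job in; it is judged then, once.
The state is a dict: "t": time; "qpos": joint angles; "dq": joint speeds; "effort": joint torques, N m; "ee_pos": TCP position; "tool_rot": TCP orientation; "contact_force": force on the tool from outside, world axes, zero at the start; "moment": the same for the moment, N m; "gripper_width": finger opening in m; "grasp_force": force on a finger pad.
Only numpy, scipy, OpenCV 4.12 (cv2) and the standard library are available. Lean on these libraries where they do the work, as an engineer would, in place of code of your own. Each camera call takes 0.05 s, during which the arm holds its last target. There are 200 camera calls.

## Working session

There is one attempt and no reset: what is moved stays moved. The work goes in short steps, Python scripts to look and compute and a shell command to move; the robot and the scene stay as the last step left them, time stands still between calls to the robot, and variables do not carry over. Pictures are saved under pics/ and viewed, at most 12 in all, crops included, and the job is handed in when it is done.

```bash
ls; mkdir -p pics
python3 - <<'E'
from plant import robot
import cv2,numpy as np
print(robot.state()); print(robot.tip_extent)
for n in("side","top","wrist"):
    c=robot.calibration(n);print(n,{k:np.round(v,4).tolist() for k,v in c.items()})
    im,d=robot.grab_frame(n);cv2.imwrite(f"pics/{n}0.png",im);np.save(f"pics/{n}0.npy",d)
E
```

```text
pics
{'t': 0.0, 'qpos': array([ 1.29315131e+00,  2.64747756e-01,  1.60539489e+00,  3.46783861e-05,
        1.27367660e+00, -3.69034228e-02]), 'dq': array([-0.00073818, -0.0009377 ,  0.00139744,  0.00125096, -0.00098704,
       -0.00024733]), 'effort': array([-6.92272461e-04, -5.15115952e+01, -3.67313004e+01, -1.88510585e-04,
        1.31772197e-02, -1.58019509e-05]), 'ee_pos': array([0.16077387, 0.65498511, 0.30255419]), 'tool_rot': array([-1.90740836e-04,  1.20085314e-01,  9.92762951e-01, -1.09695823e-03]), 'contact_force': array([-0.44026438, -0.13646625, -0.11683681]), 'moment': array([-0.06084095,  0.02236544, -0.05963085]), 'grasp_force': 0.0, 'gripper_width': 0.08526788795463616}
0.0726
side {'K': [[544.1065, 0.0, 314.2907], [0.0, 544.1065, 236.7411], [0.0, 0.0, 1.0]], 'rvec': [1.9291, -0.0636, 0.0664], 'tvec': [-0.5066, 0.1584, 1.0161]}
top {'K': [[583.7087, 0.0, 319.2875], [0.0, 583.7087, 234.4995], [0.0, 0.0, 1.0]], 'rvec': [2.1898, -2.1486, 0.1384], 'tvec': [0.0658, 0.5218, 1.4633]}
wrist {'K': [[330.7361, 0.0, 323.1295], [0.0, 330.7361, 250.5061], [0.0, 0.0, 1.0]], 'tool_from_camera': [[-0.0001, -0.9452, -0.3264, 0.0848], [1.0, 0.0002, -0.0009, -0.0003], [0.0009, -0.3264, 0.9452, -0.0708], [0.0, 0.0, 0.0, 1.0]]}
```

View pics/top0.png

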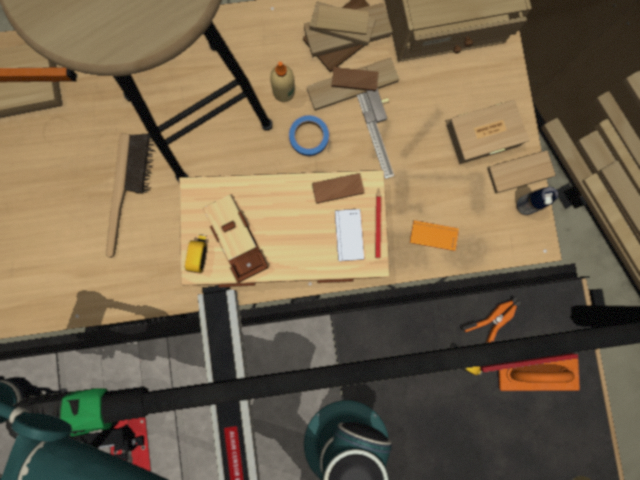

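View pics/side0.png

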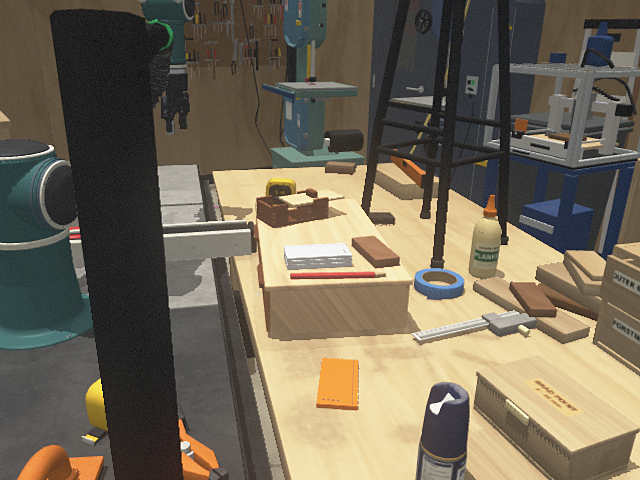

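The top view shows the white-silver pile at (349,234), with three plates in the pile. The orange look-alike is off the chest at (435,235). The case with its lid partly drawn out is at (235,237), with the pull at (228,226). Bystanders are the offcut (338,188), the pencil (378,225) and the tape (196,253). I choose the silver pile and will check it in a close crop.

Run:
```python
import cv2,numpy as np
a=cv2.imread("pics/top0.png");b=cv2.imread("pics/side0.png")
A=cv2.resize(a[165:290,175:395],None,fx=3.6,fy=3.6,interpolation=cv2.INTER_CUBIC)
cv2.imwrite("pics/c1.png",A[:,:800])
B=cv2.resize(b[170:290,240:400],None,fx=5,fy=5,interpolation=cv2.INTER_CUBIC)
cv2.imwrite("pics/c2.png",B)
```

```text
(no output)
```

View pics/c1.png

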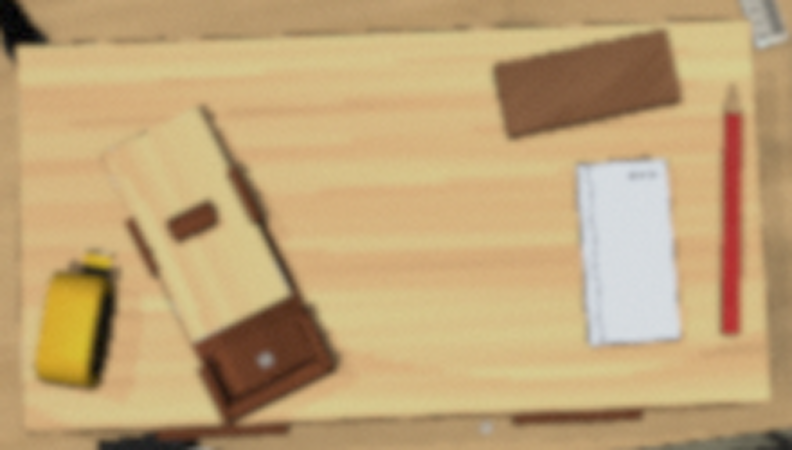

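View pics/wrist0.png

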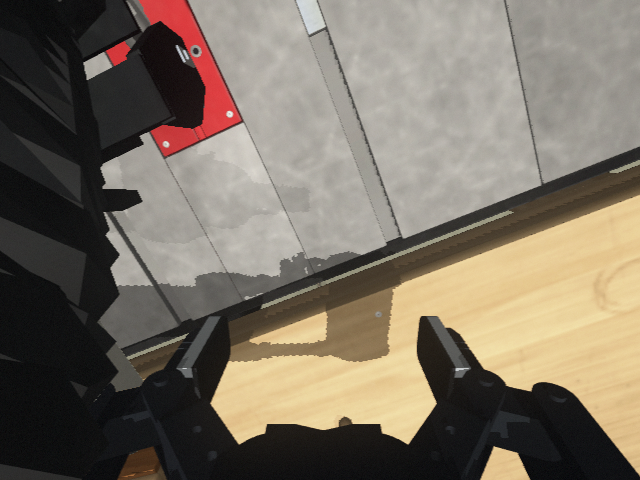

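Crop: the silver pile spans (577,160)–(680,345), with drilled dots at its upper end (640,175), so that is the right pile. The lid is half drawn, with the pull at (192,220) and the lid's inner edge at about (197,345)–(295,297). The +y end of the case is at lower right (280,395).

```bash
cat > h.py <<'E'
import numpy as np,cv2
from scipy.spatial.transform import Rotation as R
from plant import robot
def cam(n,st=None):
    c=robot.calibration(n)
    if n=="wrist":
        w,x,y,z=st["tool_rot"];T=np.eye(4);T[:3,:3]=R.from_quat([x,y,z,w]).as_matrix();T[:3,3]=st["ee_pos"]
        M=T@np.array(c["tool_from_camera"]);return np.array(c["K"]),M[:3,:3],M[:3,3]
    A=R.from_rotvec(np.ravel(c["rvec"])).as_matrix();return np.array(c["K"]),A.T,-A.T@np.ravel(c["tvec"])
def plane(C,uv,z):
    K,A,o=C;uv=np.atleast_2d(uv).astype(float)
    d=np.c_[uv,np.ones(len(uv))]@np.linalg.inv(K).T@A.T
    return o+d*((z-o[2])/d[:,2])[:,None]
def pts(C,d):
    K,A,o=C;v,u=np.indices(d.shape);p=np.stack([u,v,np.ones_like(u)],-1)*d[...,None]
    return p@np.linalg.inv(K).T@A.T+o
def proj(C,P):
    K,A,o=C;q=(np.atleast_2d(P)-o)@A@K.T;return q[:,:2]/q[:,2:]
def tri(C1,p1,C2,p2):
    L=[];b=[]
    for C,p in((C1,p1),(C2,p2)):
        K,A,o=C;d=A@np.linalg.inv(K)@np.array([*p,1.]);d/=np.linalg.norm(d);M=np.eye(3)-np.outer(d,d);L.append(M);b.append(M@o)
    return np.linalg.lstsq(np.vstack(L),np.hstack(b),rcond=None)[0]
E
python3 - <<'E'
from h import *
np.set_printoptions(precision=4,suppress=True)
for n in("top","side"):print(n,cam(n)[2])
a=cv2.imread("pics/top0.png");d=np.load("pics/top0.npy");C=cam("top");P=pts(C,d)
hsv=cv2.cvtColor(a,cv2.COLOR_BGR2HSV)
f=lambda u,v:(175+u/3.6,165+v/3.6)
m=((hsv[...,1]<40)&(hsv[...,2]>170)).astype(np.uint8);m[:170]=0;m[280:]=0;m[:,:300]=0;m[:,372:]=0
c=max(cv2.findContours(m,0,2)[0],key=cv2.contourArea);r=cv2.minAreaRect(c);print("pile",r)
bx=cv2.boxPoints(r);print("pile corners z.134",plane(C,bx,.134)[:,:2]); mm=cv2.erode(m,np.ones((5,5)))>0;print("pile z med",np.median(P[mm],0))
pt={"lidTL":(103,155),"lidTR":(203,107),"lidBR":(295,297),"lidBL":(197,345)}
for k,v in pt.items():print(k,plane(C,f(*v),.155)[0])
for k,v in {"pull":(192,220)}.items():
  print(k,plane(C,f(*v),.171)[0])
for k,v in {"caseBR":(337,368),"caseB":(230,425)}.items():print(k,plane(C,f(*v),.155)[0])
for k,v in {"chestTL":(20,45),"chestTR":(752,22),"chestBR":(770,398),"chestBL":(25,432)}.items():print(k,plane(C,f(*v),.11)[0])
for k,v in {"lid":(215,280),"pull":(192,220),"tape":(65,330),"top":(430,200),"floor":(265,345)}.items():
  u=f(*v);print(k,P[int(u[1]+.5),int(u[0]+.5)])
for u,v in[(400,370),(200,392),(550,348),(90,410),(20,400),(10,470),(130,440),(220,340),(60,475)]:print(u,v,P[v,u])
E
```

```text
top [0.3509 0.0946 1.5119]
side [ 0.4285 -0.9313  0.513 ]
pile ((348.7382507324219, 234.5970458984375), (50.542999267578125, 25.77002716064453), 85.60128784179688)
pile corners z.134 [[ 0.5671  0.0431]
 [ 0.5731 -0.0183]
 [ 0.4526 -0.0287]
 [ 0.4468  0.0321]]
pile z med [0.5088 0.0067 0.1343]
lidTL [0.5631 0.3497 0.155 ]
lidTR [0.5961 0.2858 0.155 ]
lidBR [0.4727 0.222  0.155 ]
lidBL [0.4404 0.2842 0.155 ]
pull [0.5196 0.288  0.171 ]
caseBR [0.4273 0.1936 0.155 ]
caseB [0.3893 0.2612 0.155 ]
chestTL [0.6442 0.4172 0.11  ]
chestTR [ 0.6708 -0.0788  0.11  ]
chestBR [ 0.4153 -0.0923  0.11  ]
chestBL [0.3835 0.4022 0.11  ]
lid [0.4822 0.2735 0.1547]
pull [0.5196 0.2886 0.1727]
tape [0.4465 0.3662 0.1718]
top [0.5428 0.1386 0.1106]
floor [0.4432 0.2433 0.1199]
400 370 [ 0.24   -0.056   0.5261]
200 392 [0.1986 0.274  0.5231]
550 348 [ 0.28   -0.3087  0.5227]
90 410 [0.1678 0.451  0.5276]
20 400 [0.1635 0.617  0.4201]
10 470 [0.1128 0.503  0.6719]
130 440 [0.0372 0.4894 0.1663]
220 340 [0.2527 0.3134 0.0664]
60 475 [0.1152 0.423  0.6997]
```

View pics/c2.png

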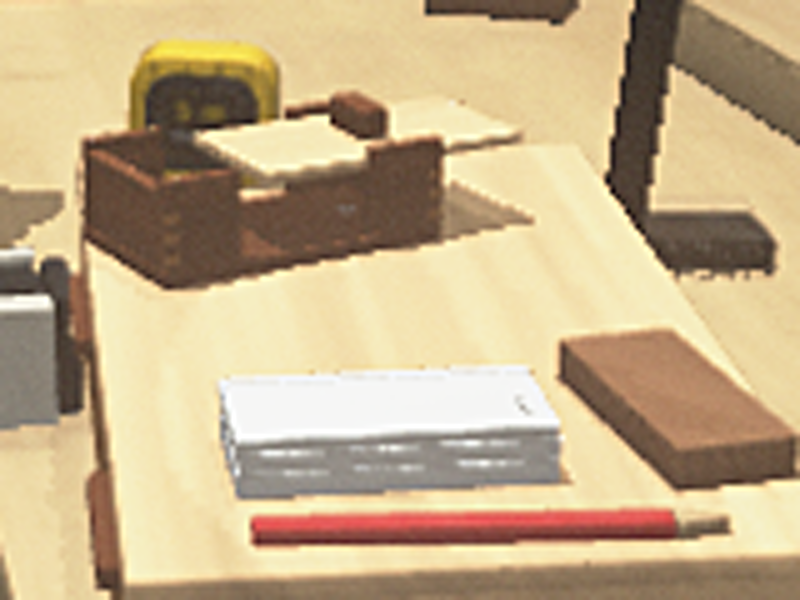

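Side crop: the case at (85–440, 90–280) has its lid part-drawn with the pull at (358,115). The pile of three at (220–560, 370–490) has the pencil close on its near side. The lid needs drawing out about 65 mm further first. I'll write a helper that works out the rows and head for the pull.

```bash
cat >> h.py <<'E'
def RT(yaw,tilt=0):
    "tool down with y at yaw (deg), tilted +tilt about tool y"
    a=np.radians(yaw);y=[np.cos(a),np.sin(a),0];z=[0,0,-1];M=np.c_[np.cross(y,z),y,z]
    return M@R.from_euler('y',tilt,degrees=True).as_matrix()
def pose(s=None):
    s=s or robot.state();w,x,y,z=s["tool_rot"];return R.from_quat([x,y,z,w]).as_matrix(),np.array(s["ee_pos"])
def plan(A0,p0,A1,p1,n,ref=0.):
    "rows from pose 0 to 1, tool point (0,0,ref) going straight; prints turn deg, shift mm"
    rv=R.from_matrix(A0.T@A1).as_rotvec();A,p=A0,p0
    g0=p0+A0[:,2]*ref;g1=p1+A1[:,2]*ref
    for i in range(1,n+1):
        B=A0@R.from_rotvec(rv*i/n).as_matrix();q=g0+(g1-g0)*i/n-B[:,2]*ref
        print(np.round(np.r_[np.degrees(R.from_matrix(A.T@B).as_rotvec()),A.T@(q-p)*1000],1));A,p=B,q
E
python3 - <<'E'
from h import *
A,p=pose();plan(A,p,RT(117.7),np.array([.505,.28,.30]),11)
s=robot.state();d=np.load("pics/wrist0.npy");c=robot.calibration("wrist");K=np.array(c["K"]);T=np.array(c["tool_from_camera"])
v,u=np.indices(d.shape);P=np.stack([u,v,np.ones_like(u)],-1)*d[...,None]@np.linalg.inv(K).T@T[:3,:3].T+T[:3,3]
m=(d>0)&(d<.25)&(v<440)&(abs(P[...,0])<.03)&(abs(P[...,1])<.07)
print("tips z",np.percentile(P[m][:,2],[50,90,99,100]),np.percentile(P[m][:,1],[0,100]))
E
```

```text
[ -0.   -0.   -3.8 -38.5 -25.7   0.3]
[ -0.   -0.   -3.8 -36.7 -28.1   0.3]
[ -0.   -0.   -3.8 -34.8 -30.5   0.3]
[ -0.   -0.   -3.8 -32.7 -32.7   0.3]
[ -0.   -0.   -3.8 -30.5 -34.8   0.3]
[ -0.   -0.   -3.8 -28.2 -36.7   0.3]
[ -0.   -0.   -3.8 -25.7 -38.5   0.3]
[ -0.   -0.   -3.8 -23.1 -40.1   0.3]
[ -0.   -0.   -3.8 -20.4 -41.5   0.3]
[ -0.   -0.   -3.8 -17.6 -42.8   0.3]
[ -0.   -0.   -3.8 -14.8 -43.9   0.3]
tips z [0.00611094 0.03954359 0.05467363 0.0591939 ] [-0.0667429   0.06999068]
```

```bash
python3 -m creep '0 0 -3.8 -38 -26 0 -1; 0 0 -3.8 -37 -28 0 -1; 0 0 -3.8 -35 -30 0 -1; 0 0 -3.8 -33 -33 0 -1; 0 0 -3.8 -30 -35 0 -1'; python3 -m creep '0 0 -3.8 -28 -37 0 -0.4; 0 0 -3.8 -26 -38 0 -0.4; 0 0 -3.8 -23 -40 0 -0.4; 0 0 -3.8 -20 -41 0 -0.4; 0 0 -3.8 -18 -43 0 -0.4'; python3 -m creep '0 0 -3.8 -15 -44 0 -0.4; 0 0 0 0 0 0 -0.4; 0 0 0 0 0 0 -0.4'
python3 - <<'E'
from h import *
s=robot.state();A,p=pose(s);print(p,A,s["gripper_width"])
im,d=robot.grab_frame("wrist");cv2.imwrite("pics/w1.png",im);np.save("pics/w1.npy",d);np.save("pics/w1p.npy",np.c_[A,p])
E
```

```text
t: 0.65
ee_pos: [0.3181, 0.4834, 0.3035]
tool_rot: [-0.0, -0.047, 0.999, -0.0]
contact_force: [0.2, 0.4, -0.0]
gripper_width: 0.0857
grasp_force: 0.0
t: 1.15
ee_pos: [0.4749, 0.3141, 0.3037]
tool_rot: [-0.0, -0.211, 0.977, 0.0]
contact_force: [0.4, 1.2, 0.3]
gripper_width: 0.06
grasp_force: 0.0
t: 1.45
ee_pos: [0.5063, 0.2807, 0.3034]
tool_rot: [-0.001, -0.24, 0.971, 0.0]
contact_force: [-0.3, 0.4, 0.4]
gripper_width: 0.0599
grasp_force: 0.0
[0.50628343 0.28074923 0.30342523] [[-8.84505005e-01 -4.66529393e-01 -1.10544324e-03]
 [-4.66529704e-01  8.84505531e-01  2.61400736e-05]
 [ 9.65575551e-04  5.38843135e-04 -9.99999389e-01]] 0.059916603509065726
```

View pics/w1.png

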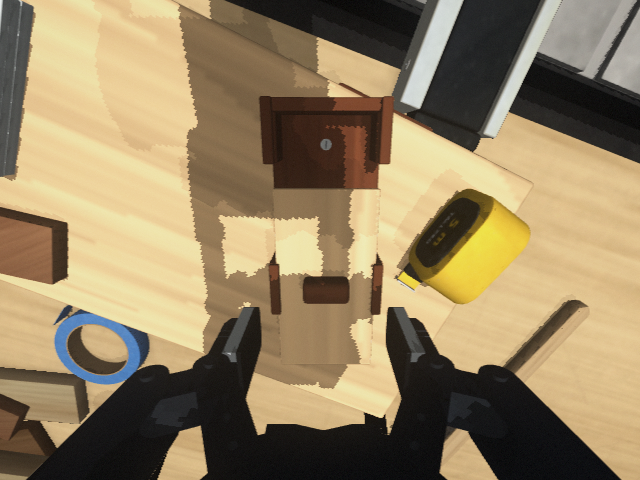

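The wrist view shows the case upright in the image. Its +y end wall is at rows 97–112 (cols 260–392), the lid's inner edge is at row 188 (274–379), the pull is at (303–350, 276–303), and the tape is at (470,245).

Run:
```python
from h import *
np.set_printoptions(precision=4,suppress=True)
M=np.load("pics/w1p.npy");T=np.eye(4);T[:3]=M
c=robot.calibration("wrist");W=T@np.array(c["tool_from_camera"]);C=(np.array(c["K"]),W[:3,:3],W[:3,3])
d=np.load("pics/w1.npy");P=pts(C,d)
e=plane(C,[(260,97),(392,97)],.160);print("corner-piece ends (z .16)",e,np.linalg.norm(e[0]-e[1]))
e2=plane(C,[(274,188),(379,188)],.155);print("lid edge",e2,np.linalg.norm(e2[0]-e2[1]))
for n,(u,v) in dict(lid=(326,230),pull=(326,285),floor=(326,160),chest=(220,200),corner=(266,130),wall=(326,103),bolt=(326,145)).items():print(n,P[v,u])
im=cv2.imread("pics/w1.png");h=cv2.cvtColor(im,cv2.COLOR_BGR2HSV)
m=np.zeros(d.shape,np.uint8);s=np.s_[255:330,290:365];m[s]=((h[s][...,2]<110)).astype(np.uint8)
m2=np.zeros_like(m);m2[(P[...,2]>.164)&(P[...,2]<.18)&(d>0)]=1;m2[:,:290]=0;m2[:,365:]=0
print("pull top by depth",P[m2>0].mean(0),np.ptp(P[m2>0],0),m2.sum(),np.median(P[m2>0],0))
# case frame
yc=np.array([-.8847,-.4662,0]);xc=np.array([-.4662,.8847,0])
mid=e.mean(0)[:2];cen=mid-.073*yc[:2];print("case centre",cen)
f=lambda q:((q[:2]-cen)@xc[:2],(q[:2]-cen)@yc[:2])
print("lid edge",f(e2.mean(0)),"pull",f(np.median(P[m2>0],0)),"bolt",f(P[145,326]))
# fingertips in tool frame at 60mm
v,u=np.indices(d.shape);Q=(P-T[:3,3])@T[:3,:3]
k=(d>0)&(d<.25)&(v<440)&(abs(Q[...,0])<.03)&(abs(Q[...,1])<.06);print("tip z",np.percentile(Q[k][:,2],[99,99.8,100]))
# top cam check
tp=cam("top")
for n,z,uv in(("edge",.155,(175+246/3.6,165+321/3.6)),("pull",.171,(175+192/3.6,165+218/3.6))):
    g=plane(tp,uv,z)[0];print("top",n,g,f(g))
# tri
print("tri pull",tri(tp,(175+192/3.6,165+218/3.6),C,(326.5,284)))
# pile/pencil from wrist depth? pencil gap in top
```

```text
corner-piece ends (z .16) [[0.4289 0.1979 0.16  ]
 [0.3925 0.2669 0.16  ]] 0.07800438800515255
lid edge [[0.4745 0.2276 0.155 ]
 [0.4422 0.2887 0.155 ]] 0.06913034252154027
lid [0.4837 0.2712 0.1555]
pull [0.5142 0.2873 0.1702]
floor [0.4447 0.2508 0.1191]
chest [0.5121 0.1905 0.1106]
corner [0.4439 0.2088 0.1605]
wall [0.4132 0.2338 0.1551]
bolt [0.4352 0.2458 0.1197]
pull top by depth [0.5181 0.2893 0.1707] [0.026  0.0331 0.0099] 1115 [0.518  0.2894 0.1713]
case centre [0.4753 0.2665]
lid edge (np.float64(0.0005381707513682811), np.float64(0.01888360721199648)) pull (np.float64(0.0003859006072587934), np.float64(-0.04846924308451138)) bolt (np.float64(0.00040058895400127414), np.float64(0.04508492554714908))
tip z [0.1487 0.1494 0.1637]
top edge [0.4565 0.2532 0.155 ] (np.float64(-0.002994117241226826), np.float64(0.022827633344821165))
top pull [0.5209 0.2881 0.171 ] (np.float64(-0.0021134406550562673), np.float64(-0.050376306008515594))
tri pull [0.5242 0.2926 0.1437]
```

```bash
python3 -m creep '0 0 0 -7 1 35 -0.4; 0 0 0 -7 1 35 -0.4; 0 0 0 0 0 0 0.3; 0 0 0 0 0 0 0.3; 0 0 0 0 0 0 0.3';python3 -m creep '0 0 0 0 0 0 0.3; 0 0 0 0 0 0 0.3'
```

```text
t: 2.0
ee_pos: [0.5169, 0.2888, 0.2334]
tool_rot: [-0.0, -0.243, 0.97, -0.003]
contact_force: [4.1, -5.9, -5.0]
gripper_width: 0.0305
grasp_force: 38.2
t: 2.2
ee_pos: [0.5169, 0.2888, 0.2334]
tool_rot: [-0.0, -0.243, 0.97, -0.002]
contact_force: [4.3, -5.6, -5.4]
gripper_width: 0.0309
grasp_force: 38.2
```

```bash
python3 -m creep '0 0 0 -14 0 0 0.3; 0 0 0 -15 0 0 0.3; 0 0 0 -15 0 0 0.3; 0 0 0 -15 0 0 0.3; 0 0 0 -5 0 0 0.3';python3 -m creep '0 0 0 -3 0 0 0.3; 0 0 0 -3 0 0 0.3; 0 0 0 0 0 0 0.3'
```

```text
t: 2.7
ee_pos: [0.574, 0.3189, 0.2334]
tool_rot: [-0.001, -0.243, 0.97, -0.002]
contact_force: [1.1, -6.7, -2.5]
gripper_width: 0.0309
grasp_force: 38.6
t: 3.0
ee_pos: [0.5773, 0.3206, 0.2334]
tool_rot: [-0.003, -0.243, 0.97, -0.003]
contact_force: [-2.2, -9.0, 0.2]
gripper_width: 0.0307
grasp_force: 38.9
```

```bash
python3 -m creep '0 0 0 0 0 0 -0.4; 0 0 0 0 0 0 -0.4; 0 0 0 0 0 -40 -0.4; 0 0 0 0 0 -40 -0.4; 0 0 0 0 0 0 -0.4'
python3 - <<'E'
from h import *
s=robot.state();A,p=pose(s)
im,d=robot.grab_frame("wrist");cv2.imwrite("pics/w2.png",im);np.save("pics/w2.npy",d);np.save("pics/w2p.npy",np.c_[A,p])
plan(A,p,RT(95.2),np.array([.509,.007,.30]),7)
a=cv2.imread("pics/top0.png");h=cv2.cvtColor(a,cv2.COLOR_BGR2HSV)
m=(((h[...,0]<8)|(h[...,0]>172))&(h[...,1]>150)).astype(np.uint8);m[:180]=0;m[265:]=0;m[:,:370]=0;m[:,:370]=0;m[:,390:]=0
c=max(cv2.findContours(m,0,2)[0],key=cv2.contourArea);b=cv2.boxPoints(cv2.minAreaRect(c));print("pencil",plane(cam("top"),b,.118)[:,:2])
E
```

```text
t: 3.5
ee_pos: [0.5816, 0.3253, 0.323]
tool_rot: [0.007, -0.242, 0.97, 0.002]
contact_force: [1.1, -0.2, 1.0]
gripper_width: 0.0595
grasp_force: 0.0
[  0.    0.1   3.3  30.6 -35.2   2.9]
[  0.    0.1   3.3  28.5 -36.9   2.9]
[  0.    0.1   3.3  26.4 -38.5   3. ]
[  0.    0.1   3.3  24.1 -39.9   3.1]
[  0.    0.1   3.3  21.8 -41.2   3.1]
[  0.    0.1   3.3  19.4 -42.4   3.2]
[  0.    0.1   3.3  17.  -43.5   3.2]
pencil [[ 0.60452987 -0.05900462]
 [ 0.60473212 -0.06871889]
 [ 0.46130607 -0.06962963]
 [ 0.46112074 -0.06002698]]
```

```bash
python3 -m creep '0 0 3.3 31 -35 3 -0.4; 0 0 3.3 28 -37 3 -0.4; 0 0 3.3 26 -38 3 -0.4; 0 0 3.3 24 -40 3 -0.4; 0 0 3.3 22 -41 3 -0.8'; python3 -m creep '0 0 3.3 19 -42 3 -0.8; 0 0 3.2 17 -44 3 -0.8; 0 0 0 0 0 0 -0.8; 0 0 0 0 0 0 -0.8'
python3 - <<'E'
from h import *
s=robot.state();A,p=pose(s);print(s["gripper_width"])
im,d=robot.grab_frame("wrist");cv2.imwrite("pics/w3.png",im);np.save("pics/w3.npy",d);np.save("pics/w3p.npy",np.c_[A,p])
E
```

```text
t: 4.05
ee_pos: [0.5255, 0.0955, 0.2982]
tool_rot: [-0.0, -0.1, 0.995, 0.0]
contact_force: [0.3, -0.8, 0.5]
gripper_width: 0.0727
grasp_force: 0.0
t: 4.45
ee_pos: [0.5053, 0.0051, 0.2925]
tool_rot: [-0.0, -0.043, 0.999, 0.0]
contact_force: [0.2, 0.3, 0.6]
gripper_width: 0.0774
grasp_force: 0.0
0.07742340301307538
```

View pics/w3.png

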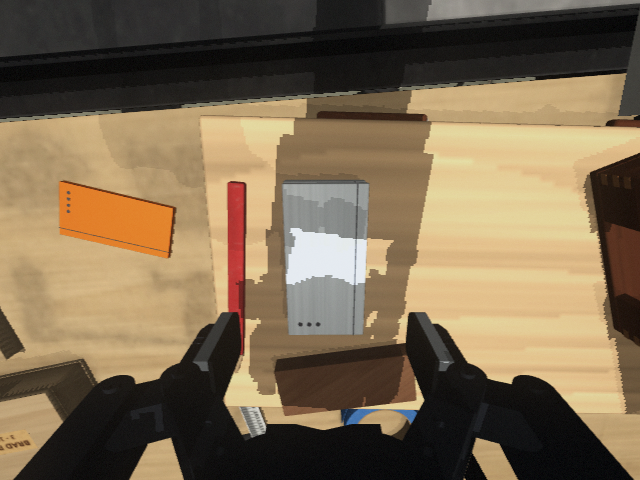

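View pics/w2.png

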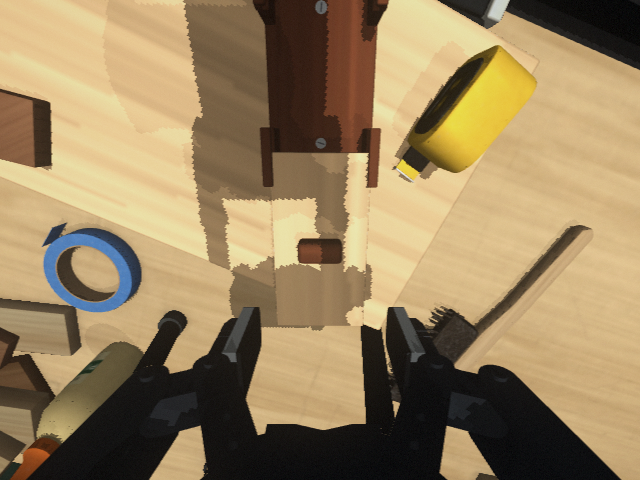

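w3 shows the pile at cols 283–369, rows 182–334, with three dots at (308,323). The pencil is at col 236 and the offcut at (345,378). w2 shows the lid fully out, with its inner edge at row 153 (cols 272–368) and the floor visible up to the screw at (321,7).

Run:
```python
from h import *
np.set_printoptions(precision=4,suppress=True)
c=robot.calibration("wrist")
def load(n):
    T=np.eye(4);T[:3]=np.load(f"pics/{n}p.npy");W=T@np.array(c["tool_from_camera"]);return T,(np.array(c["K"]),W[:3,:3],W[:3,3]),np.load(f"pics/{n}.npy")
T,C,d=load("w3");P=pts(C,d)
m=((P[...,2]>.127)&(P[...,2]<.14)&(d>0)).astype(np.uint8);m[:170]=0;m[345:]=0;m[:,:270]=0;m[:,:270]=0;m[:,385:]=0
cc=max(cv2.findContours(m,0,2)[0],key=cv2.contourArea);r=cv2.minAreaRect(cc);b=cv2.boxPoints(r);q=plane(C,b,.134);print("pile",r,q[:,:2],q.mean(0),[np.linalg.norm(q[i]-q[i-1]) for i in(0,1)])
for i in(0,1):e=q[i+1]-q[i];print("edge angle",np.degrees(np.arctan2(e[1],e[0]))%180)
print("in tool",(q.mean(0)-T[:3,3])@T[:3,:3], "z",np.median(P[m>0][:,2]),"yaw",np.degrees(np.arctan2(T[1,1],T[0,1])))
T,C,d=load("w2");P=pts(C,d)
e=plane(C,[(272,153),(368,153)],.155);print("lid edge",e,e.mean(0));
for v,u in((130,266),(150,375)):print(P[v,u])
s=plane(C,[(321,143),(321,7)],.118);print("screws",s)
g=plane(C,[(264,60),(377,60),(271,120),(374,120)],.118);print("floor edges",g)
```

```text
pile ((325.5, 258.0), (152.0, 87.0), 90.0) [[ 0.4525 -0.0278]
 [ 0.4474  0.0315]
 [ 0.5671  0.0472]
 [ 0.573  -0.0224]] [0.51   0.0071 0.134 ] [np.float64(0.12063230709206685), np.float64(0.059550692364293924)]
edge angle 94.88366364082783
edge angle 7.467908693471459
in tool [-0.0049  0.0015  0.1585] z 0.13484576630248596 yaw 94.88498518340131
lid edge [[0.5351 0.2602 0.155 ]
 [0.5039 0.3187 0.155 ]] [0.5195 0.2895 0.155 ]
[0.5231 0.251  0.1597]
[0.5001 0.3211 0.1604]
screws [[0.5146 0.2873 0.118 ]
 [0.4348 0.2451 0.118 ]]
floor edges [[0.4832 0.2235 0.118 ]
 [0.4443 0.2964 0.118 ]
 [0.5178 0.2453 0.118 ]
 [0.4804 0.3156 0.118 ]]
```

Run:
```python
from h import *
np.set_printoptions(precision=4,suppress=True)
c=robot.calibration("wrist");K=np.array(c["K"]);T=np.array(c["tool_from_camera"])
for n in("wrist0","w3","w1"):
    d=np.load(f"pics/{n}.npy");v,u=np.indices(d.shape);Q=np.stack([u,v,np.ones_like(u)],-1)*d[...,None]@np.linalg.inv(K).T@T[:3,:3].T+T[:3,3]
    k=(d>0)&(Q[...,2]<.085)&(Q[...,2]>.02)&(abs(Q[...,0])<.02)&(abs(Q[...,1])<.06)&(abs(Q[...,1])>.02)
    print(n,np.percentile(Q[k][:,2],[90,97,99,99.8,100]),np.percentile(Q[k][:,0],[0,100]),np.percentile(abs(Q[k][:,1]),[0,100]))
```

```text
wrist0 [0.0509 0.0552 0.0571 0.0584 0.0592] [-0.0113  0.013 ] [0.0419 0.057 ]
w3 [0.0538 0.0585 0.0603 0.0616 0.0626] [-0.0109  0.0138] [0.0378 0.0582]
w1 [0.0569 0.0622 0.0646 0.0664 0.0669] [-0.0109  0.0152] [0.0295 0.0597]
```

```bash
python3 -m creep '0 0 0 -5 1.5 40 -0.8; 0 0 0 0 0 40 -0.8; 0 0 0 0 0 22 -0.8; 0 0 0 0 0 8 -0.8; 0 0 0 0 0 0 -0.8'
```

```text
t: 5.0
ee_pos: [0.5102, 0.009, 0.1817]
tool_rot: [-0.001, -0.045, 0.999, 0.0]
contact_force: [-0.8, -0.4, -1.0]
gripper_width: 0.0767
grasp_force: 0.0
```

```bash
python3 -m creep '0 0 0 0 -1.5 1.5 -0.8; 0 0 0 0 0 0 -0.8; 0 0 0 0 0 0 0.2; 0 0 0 0 0 0 0.2; 0 0 0 0 0 0 0.2';python3 -m creep '0 0 0 0 0 0 0.2; 0 0 0 0 0 0 0.2'
```

```text
t: 5.5
ee_pos: [0.512, 0.0062, 0.1832]
tool_rot: [0.002, -0.043, 0.999, 0.0]
contact_force: [-0.9, 2.1, 5.8]
gripper_width: 0.0586
grasp_force: 68.2
t: 5.7
ee_pos: [0.512, 0.0062, 0.1833]
tool_rot: [0.002, -0.043, 0.999, 0.0]
contact_force: [-0.0, 1.1, 5.8]
gripper_width: 0.0586
grasp_force: 68.2
```

```bash
python3 -m creep '0 0 0 0 0 -5 0.2; 0 0 0 0 0 -15 0.2; 0 0 0 0 0 -30 0.2; 0 0 0 0 0 -40 0.2; 0 0 0 0 0 -30 0.2'; python3 -m creep '0 0 0 0 0 0 0.2; 0 0 0 0 0 0 0.2; 0 0 0 0 0 0 0.2';  python3 - <<'E'
from h import *
np.set_printoptions(precision=4,suppress=True)
s=robot.state();A,p=pose(s);print(p,A)
im,d=robot.grab_frame("wrist");cv2.imwrite("pics/w4.png",im);np.save("pics/w4.npy",d);np.save("pics/w4p.npy",np.c_[A,p])
b,_=robot.grab_frame("side")
B=cv2.resize(b[130:290,230:430],None,fx=2,fy=2)
cv2.imwrite("pics/v4.png",np.hstack([im[150:470,160:560],B]))
E
```

```text
t: 6.2
ee_pos: [0.5103, 0.0059, 0.3024]
tool_rot: [-0.0, -0.044, 0.999, -0.0]
contact_force: [1.4, 0.2, -3.5]
gripper_width: 0.0585
grasp_force: 67.0
t: 6.5
ee_pos: [0.5092, 0.0061, 0.2986]
tool_rot: [-0.002, -0.044, 0.999, 0.0]
contact_force: [-1.1, 0.3, -4.2]
gripper_width: 0.0587
grasp_force: 66.9
[0.5092 0.0061 0.2986] [[-0.9962 -0.0871 -0.005 ]
 [-0.0871  0.9962  0.0001]
 [ 0.0049  0.0005 -1.    ]]
```

View pics/v4.png

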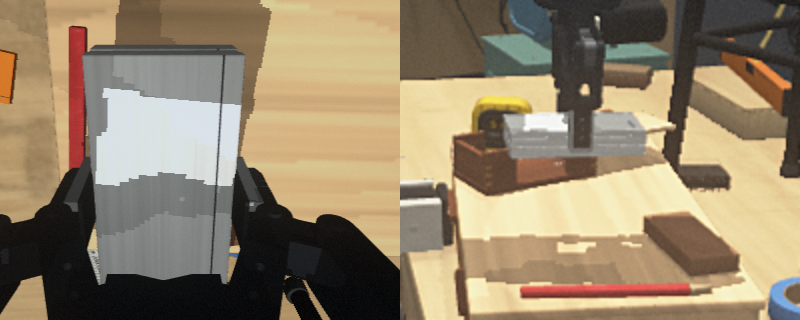

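The picture shows all three plates held together in the gripper. The near edge of the pile is at row ~195 of the full frame. The side view shows it level and clear of the chest.

```bash
cat >> h.py <<'E'
def inhand(n):
    c=robot.calibration("wrist");K=np.array(c["K"]);T=np.array(c["tool_from_camera"])
    d=np.load(f"pics/{n}.npy");v,u=np.indices(d.shape);Q=np.stack([u,v,np.ones_like(u)],-1)*d[...,None]@np.linalg.inv(K).T@T[:3,:3].T+T[:3,3]
    k=(d>0)&(Q[...,2]<.08)&(Q[...,2]>.025)&(abs(Q[...,1])<.026)&(Q[...,0]>-.01)&(v<380)
    X=Q[k];t=X[(X[:,0]<.05)&(X[:,0]>0)]
    co=np.linalg.lstsq(np.c_[t[:,0],t[:,1],np.ones(len(t))],t[:,2],rcond=None)[0]
    zt=co@[0,0,1];r=X[:,2]-X[:,:2]@co[:2]-co[2]
    print("top z tool",zt,"slope deg x,y",np.degrees(co[:2]),"end x of top",np.percentile(X[abs(r)<.003][:,0],[99,99.8,100]),"beyond",X[r>.004][:,0].max(initial=0) ,X[r>.004][:,2].max(initial=0))
    k2=(d>0)&(abs(Q[...,2]-zt)<.004)&(abs(Q[...,1])<.045)&(Q[...,0]>.02)&(Q[...,0]<.055);print("y extent",np.percentile(Q[k2][:,1],[.5,99.5]))
E
python3 - <<'E'
from h import *
inhand("w4")
E
```

```text
top z tool 0.04843338164978351 slope deg x,y [-0.12527332  0.07466077] end x of top [0.06149514 0.06169876 0.06189115] beyond 0.06166576890355297 0.07127309629569312
y extent [-0.0295194  0.029557 ]
```

```bash
cat >> h.py <<'E'
CEN=np.array([.475,.2664]);YAW=117.8;FL=.119;CT=np.array([.0017,0,.0724])
def tgt(yb,zb,th,dx=0):
    "pose so that the pile's low -y bottom corner is at case y=yb, zb over the floor (mm), tilt th"
    t=np.radians(th);cy=yb/1e3+.06*np.cos(t);cz=zb/1e3+.06*np.sin(t)
    a=np.radians(YAW);xc=np.array([np.cos(a),np.sin(a)]);yc=np.array([-np.sin(a)*-1*-1,np.cos(a)])
    A=RT(YAW,th);return A,np.r_[CEN+xc*dx/1e3+yc*cy,FL+cz]-A@CT
def where(s=None):
    "pile corner (yb,zb), lateral x in mm, tilt, yaw"
    A,p=pose(s);g=p+A@CT;a=np.radians(YAW);d=g[:2]-CEN;xc=np.array([np.cos(a),np.sin(a)]);yc=np.array([-np.sin(a),np.cos(a)])
    th=np.degrees(np.arcsin(A[2,0]));t=np.radians(th);b=g-A[:,0]*.06
    d=b[:2]-CEN;print("where yb %.1f zb %.1f x %.1f tilt %.2f yaw %.2f roll %.2f"%(d@yc*1e3,(b[2]-FL)*1e3,d@xc*1e3,th,np.degrees(np.arctan2(A[1,1],A[0,1])),np.degrees(A[2,1])))
E
python3 - <<'E'
from h import *
A,p=pose();A1,p1=tgt(-52+24,2+10+60,22);print(p1,A1[:,0]);where();plan(A,p,A1,p1,9,.06)
B,q=tgt(-52,2,22);print("x dir case +y?",A1[:,0]);print(q)
c=robot.calibration("wrist");K=np.array(c["K"]);T=np.array(c["tool_from_camera"]);d=np.load("pics/w4.npy");v,u=np.indices(d.shape);Q=np.stack([u,v,np.ones_like(u)],-1)*d[...,None]@np.linalg.inv(K).T@T[:3,:3].T+T[:3,3]
for x in(.025,.035,.045,.055):
    k=(d>0)&(abs(Q[...,2]-.0484)<.004)&(abs(Q[...,1])<.04)&(abs(Q[...,0]-x)<.004);print(x,np.percentile(Q[k][:,1],[0.5,99.5]))
E
```

```text
[0.47594358 0.26689749 0.27996768] [-0.8201692  -0.43242616  0.37460659]
where yb 37.6 zb 106.8 x -268.7 tilt 0.29 yaw 95.00 roll 0.03
[ 0.5  2.4 -2.5  1.  28.8  1.7]
[ 0.5  2.4 -2.5 -0.3 28.9  1.5]
[ 0.5  2.4 -2.5 -1.6 29.   1.3]
[ 0.5  2.4 -2.5 -2.9 29.   1.1]
[ 0.5  2.4 -2.5 -4.2 29.   0.8]
[ 0.5  2.4 -2.5 -5.5 28.9  0.5]
[ 0.5  2.4 -2.5 -6.7 28.7  0.1]
[ 0.5  2.4 -2.5 -7.9 28.5 -0.4]
[ 0.5  2.4 -2.5 -9.1 28.3 -0.9]
x dir case +y? [-0.8201692  -0.43242616  0.37460659]
[0.49717352 0.27809077 0.20996768]
0.025 [-0.02944675  0.02953962]
0.035 [-0.02956487  0.02953999]
0.045 [-0.02950593  0.02956381]
0.055 [-0.02950522  0.02955924]
```

```bash
python3 -m creep '0.5 2.4 -2.5 1 29 1.7 0.2; 0.5 2.4 -2.5 0 29 1.5 0.2; 0.5 2.4 -2.5 -1.6 29 1.3 0.2; 0.5 2.4 -2.5 -2.9 29 1.1 0.2; 0.5 2.4 -2.5 -4.2 29 0.8 0.2'; python3 -m creep '0.5 2.4 -2.5 -5.5 29 0.5 0.2; 0.5 2.4 -2.5 -6.7 29 0 0.2; 0.5 2.4 -2.5 -7.9 28.5 -0.4 0.2; 0.5 2.4 -2.5 -9 28 -0.9 0.2; 0 0 0 0 0 0 0.2';python3 -m creep '0 0 0 0 0 0 0.2;0 0 0 0 0 0 0.2'
python3 - <<'E'
from h import *
np.set_printoptions(suppress=True)
s=robot.state();A,p=pose(s);where(s)
im,d=robot.grab_frame("wrist");cv2.imwrite("pics/w5.png",im);np.save("pics/w5.npy",d);np.save("pics/w5p.npy",np.c_[A,p]);inhand("w5")
A1,p1=tgt(-28,12,22);plan(A,p,A1,p1,3,.06)
E
```

```text
t: 7.1
ee_pos: [0.4919, 0.1512, 0.2904]
tool_rot: [-0.105, -0.152, 0.982, -0.027]
contact_force: [-0.5, 0.3, -4.2]
gripper_width: 0.0585
grasp_force: 67.0
t: 7.6
ee_pos: [0.4761, 0.2705, 0.2798]
tool_rot: [-0.186, -0.238, 0.952, -0.047]
contact_force: [-0.0, -0.1, -4.3]
gripper_width: 0.0586
grasp_force: 67.1
t: 7.8
ee_pos: [0.4768, 0.2665, 0.2819]
tool_rot: [-0.185, -0.235, 0.953, -0.047]
contact_force: [-0.3, -0.2, -4.4]
gripper_width: 0.0587
grasp_force: 67.1
where yb -28.6 zb 73.9 x -1.0 tilt 21.98 yaw 117.79 roll -0.17
top z tool 0.04881212746103257 slope deg x,y [-0.13829281  0.02016283] end x of top [0.06169483 0.0618733  0.06210813] beyond 0.06188635971089085 0.07194439794516475
y extent [-0.0292015   0.02983164]
[-0.1  0.  -0.  -7.5  0.3 19.2]
[-0.1  0.  -0.  -7.5  0.3 19.2]
[-0.1  0.  -0.  -7.5  0.3 19.2]
```

View pics/w5.png

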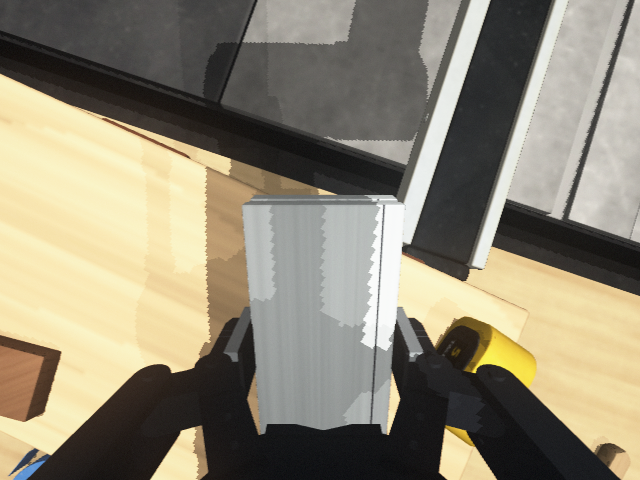

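The pile is held square at (322,310) and hides the case below it. The tape is clear at (490,370). Next is the descent.

```bash
python3 -m creep '0 0 0 -7 1 18 0.2; 0 0 0 -7 0 18 0.2; 0 0 0 -5 0 12 0.2; 0 0 0 0 0 0 0.2; 0 0 0 0 0 0 0.2'
python3 - <<'E'
from h import *
np.set_printoptions(suppress=True)
where();A,p=pose()
A1,p1=tgt(-28,12,22);plan(A,p,A1,p1,1,.06);A2,p2=tgt(-52,2,22);plan(A1,p1,A2,p2,3,.06)
E
```

```text
t: 8.35
ee_pos: [0.4763, 0.2673, 0.2314]
tool_rot: [-0.184, -0.235, 0.953, -0.047]
contact_force: [0.1, -0.4, -4.9]
gripper_width: 0.0584
grasp_force: 67.1
where yb -28.6 zb 23.5 x -0.1 tilt 21.94 yaw 117.76 roll -0.15
[-0.1  0.1 -0.1 -3.8 -0.1 10.8]
[ 0.   0.   0.  -8.7  0.   0.1]
[ 0.   0.   0.  -8.7 -0.   0.1]
[ 0.   0.   0.  -8.7 -0.   0.1]
```

```bash
python3 -m creep '0 0 0 -2 0 5 0.2; 0 0 0 -2 0 6 0.2; 0 0 0 0 0 0 0.2; 0 0 0 0 0 0 0.2'
python3 - <<'E'
from h import *
np.set_printoptions(suppress=True)
where()
E
```

```text
t: 8.75
ee_pos: [0.4758, 0.2676, 0.2194]
tool_rot: [-0.184, -0.236, 0.953, -0.047]
contact_force: [-0.5, 0.2, -4.5]
gripper_width: 0.059
grasp_force: 67.1
where yb -28.2 zb 11.4 x 0.5 tilt 21.94 yaw 117.82 roll -0.14
```

No contact yet. Next I slide in along the incline.

```bash
python3 -m creep '0 0 0 -6 -0.5 0 0.2; 0 0 0 -6 0 0 0.2; 0 0 0 -6 0 0 0.2; 0 0 0 0 0 0 0.2';python3 -m creep '0 0 0 -4 0 0 0.2; 0 0 0 -3.5 0 0 0.2; 0 0 0 0 0 0 0.2; 0 0 0 0 0 0 0.2';  python3 - <<'E'
from h import *
np.set_printoptions(suppress=True)
where();A,p=pose();st=[(A,p)]
# rotate down: keep the corner on a path
S=[tgt(-52-8*i/6,2-1*i/6,22*(1-i/6)) for i in range(1,7)]
for B in S:plan(*st[-1],*B,1);st.append(B)
E
```

```text
t: 9.15
ee_pos: [0.4917, 0.2753, 0.2123]
tool_rot: [-0.184, -0.236, 0.953, -0.047]
contact_force: [-0.0, 0.0, -4.4]
gripper_width: 0.0588
grasp_force: 67.1
t: 9.55
ee_pos: [0.4971, 0.2781, 0.2099]
tool_rot: [-0.184, -0.236, 0.953, -0.047]
contact_force: [0.6, 0.1, -5.1]
gripper_width: 0.059
grasp_force: 67.1
where yb -52.0 zb 2.0 x -0.1 tilt 21.94 yaw 117.81 roll -0.14
[-0.1 -3.6 -0.   3.2 -0.1  3.4]
[-0.  -3.7 -0.   3.2 -0.   3.6]
[-0.  -3.7 -0.   3.2  0.   3.7]
[ 0.  -3.7 -0.   3.2 -0.   3.8]
[-0.  -3.7 -0.   3.2  0.   3.9]
[ 0.  -3.7  0.   3.2  0.   4. ]
```

```bash
python3 -m creep '0 -3.6 0 3.2 0 3.4 0.2; 0 -3.7 0 3.2 0 3.6 0.2; 0 -3.7 0 3.2 0 3.7 0.2; 0 0 0 0 0 0 0.2; 0 0 0 0 0 0 0.2'
python3 - <<'E'
from h import *
np.set_printoptions(suppress=True)
where();A,p=pose();st=[(A,p)]
S=[tgt(-52-8*i/6,2-1*i/6,22*(1-i/6)) for i in range(4,7)]
for B in S:plan(*st[-1],*B,1);st.append(B)
E
```

```text
t: 10.05
ee_pos: [0.4857, 0.2721, 0.2032]
tool_rot: [-0.093, -0.239, 0.966, -0.024]
contact_force: [0.3, -0.1, -3.8]
gripper_width: 0.0586
grasp_force: 67.1
where yb -55.6 zb 2.0 x -0.1 tilt 10.99 yaw 117.81 roll -0.14
[-0.1 -3.7 -0.   2.6 -0.1  4.2]
[-0.  -3.7 -0.   3.2  0.   3.9]
[ 0.  -3.7  0.   3.2  0.   4. ]
```

```bash
python3 -m creep '0 -3.7 0 2.6 0 4 0.2; 0 -3.7 0 3.2 0 3.9 0.2; 0 -3.6 0 3.2 0 4 0.2; 0 0 0 0 0 0 0.2; 0 0 0 0 0 0 0.2'
python3 - <<'E'
from h import *
np.set_printoptions(suppress=True)
where()
E
```

```text
t: 10.55
ee_pos: [0.4771, 0.2675, 0.1924]
tool_rot: [0.0, -0.24, 0.971, -0.001]
contact_force: [0.1, 0.9, -4.1]
gripper_width: 0.0587
grasp_force: 67.1
where yb -60.6 zb 1.0 x -0.1 tilt 0.03 yaw 117.81 roll -0.14
```

```bash
python3 -m creep '0 0 0 0 0 0.7 0.2; 0 0 0 0 0 0.6 0.2; 0 0 0 0 0 0 0.2; 0 0 0 0 0 0 0.2'
python3 - <<'E'
from h import *
where()
E
```

```text
t: 10.95
ee_pos: [0.4776, 0.2678, 0.1913]
tool_rot: [0.001, -0.24, 0.971, -0.001]
contact_force: [0.9, -0.1, -1.5]
gripper_width: 0.0589
grasp_force: 67.4
where yb -61.5 zb 0.1 x -0.1 tilt -0.14 yaw 117.81 roll -0.14
```

```bash
python3 -m creep '0 0 0 0 0 0.5 0.2; 0 0 0 0 0 0 0.2; 0 0 0 0 0 0 -0.7; 0 0 0 0 0 0 -0.7; 0 0 0 0 0 0 -0.7'; python3 -m creep '0 0 0 0 0 -20 -0.7; 0 0 0 0 0 -40 -0.7; 0 0 0 0 0 -40 -0.7; 0 0 0 0 0 0 -0.7; 0 0 0 0 0 0 -0.7'
python3 - <<'E'
from h import *
np.set_printoptions(suppress=True,precision=4)
s=robot.state();A,p=pose(s);im,d=robot.grab_frame("wrist");cv2.imwrite("pics/w6.png",im);np.save("pics/w6.npy",d);np.save("pics/w6p.npy",np.c_[A,p])
C=cam("wrist",s);P=pts(C,d);a=np.radians(YAW);xc=np.array([np.cos(a),np.sin(a)]);yc=np.array([-np.sin(a),np.cos(a)])
X=(P[...,:2]-CEN)@xc;Y=(P[...,:2]-CEN)@yc
m=(d>0)&(P[...,2]>.137)&(P[...,2]<.149)&(abs(X)<.031)&(abs(Y)<.066)
q=P[m];co=np.linalg.lstsq(np.c_[q[:,:2]-CEN,np.ones(len(q))],q[:,2],rcond=None)[0];print("top z, slopes",co,m.sum())
print("x ext",np.percentile(X[m],[1,99]),"y ext",np.percentile(Y[m],[.5,99.5]))
print(p); plan(A,p,RT(YAW),np.array([*(CEN-.119*yc),.29]),4)
E
```

```text
t: 11.45
ee_pos: [0.4768, 0.2674, 0.1903]
tool_rot: [0.001, -0.24, 0.971, -0.001]
contact_force: [0.3, 0.1, -0.6]
gripper_width: 0.0726
grasp_force: 0.0
t: 11.95
ee_pos: [0.4773, 0.268, 0.2919]
tool_rot: [0.003, -0.24, 0.971, -0.001]
contact_force: [-0.6, 0.6, -1.5]
gripper_width: 0.0726
grasp_force: 0.0
top z, slopes [ 0.0014 -0.0008  0.1428] 12892
x ext [-0.0291  0.0295] y ext [-0.0533  0.0586]
[0.4773 0.268  0.2919]
[ -0.    0.1   0.  -29.1  -0.1   0.6]
[ -0.    0.1   0.  -29.1  -0.1   0.6]
[ -0.    0.1   0.  -29.1  -0.1   0.5]
[ -0.    0.1   0.  -29.1  -0.1   0.5]
```

View pics/w6.png

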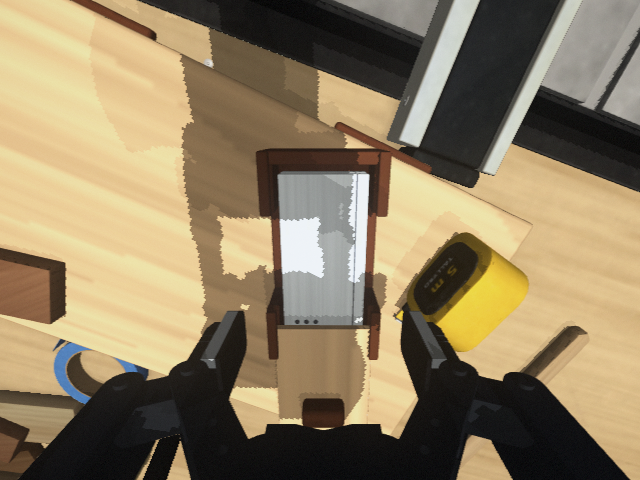

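The picture shows the pile flat in the case (cols 277–370, rows 170–325), centred, with the dots by the lid edge and the pull at (323,412). Next I shut the lid.

```bash
python3 -m creep '0 0 0 -29 0 0 -0.4; 0 0 0 -29 0 0 -0.4; 0 0 0 -29 0 0 -0.4; 0 0 0 -29 0 0 -0.4; 0 0 0 0 0 0 -0.4'; python3 -m creep '0 0 0 0 0 30 -0.4; 0 0 0 0 0 28 -0.4; 0 0 0 0 0 0 -0.4; 0 0 0 0 0 0 -0.4'
python3 - <<'E'
from h import *
a=np.radians(YAW);A,p=pose();d=p[:2]-CEN;print(p,d@[np.cos(a),np.sin(a)],d@[-np.sin(a),np.cos(a)])
E
```

```text
t: 12.5
ee_pos: [0.5807, 0.3224, 0.2871]
tool_rot: [-0.0, -0.24, 0.971, -0.001]
contact_force: [0.0, -0.8, -0.1]
gripper_width: 0.06
grasp_force: 0.0
t: 12.9
ee_pos: [0.578, 0.3209, 0.2306]
tool_rot: [-0.001, -0.24, 0.971, -0.002]
contact_force: [0.2, 1.1, 0.5]
gripper_width: 0.0597
grasp_force: 0.0
[0.57796368 0.32091829 0.23062689] 0.0002049576266161951 -0.1165063200492118
```

```bash
python3 -m creep '0 0 0 0 0 -2 0.3; 0 0 0 0 0 0 0.3; 0 0 0 0 0 0 0.3; 0 0 0 0 0 0 0.3; 0 0 0 10 0 0 0.3'; python3 -m creep '0 0 0 18 0 0 0.3; 0 0 0 20 0 0 0.3; 0 0 0 20 0 0 0.3; 0 0 0 20 0 0 0.3; 0 0 0 12 0 0 0.3'
python3 - <<'E'
from h import *
a=np.radians(YAW);A,p=pose();d=p[:2]-CEN;print(p,d@[np.cos(a),np.sin(a)],d@[-np.sin(a),np.cos(a)])
E
```

```text
t: 13.4
ee_pos: [0.5726, 0.3178, 0.2372]
tool_rot: [0.004, -0.24, 0.971, -0.0]
contact_force: [1.6, 0.4, 6.0]
gripper_width: 0.0307
grasp_force: 34.4
t: 13.9
ee_pos: [0.4914, 0.2752, 0.2372]
tool_rot: [0.004, -0.24, 0.971, -0.0]
contact_force: [1.4, 0.5, 5.3]
gripper_width: 0.0305
grasp_force: 34.4
[0.4914466  0.27516805 0.23718973] 8.557301423544987e-05 -0.018637653455626676
```

```bash
python3 -m creep '0 0 0 6 0 0 0.3; 0 0 0 5 0 0 0.3; 0 0 0 4 0 0 0.3; 0 0 0 3 0 0 0.3; 0 0 0 0 0 0 0.3'
python3 - <<'E'
from h import *
a=np.radians(YAW);A,p=pose();d=p[:2]-CEN;print(p,d@[np.cos(a),np.sin(a)],d@[-np.sin(a),np.cos(a)])
E
```

```text
t: 14.4
ee_pos: [0.478, 0.2681, 0.2372]
tool_rot: [0.007, -0.24, 0.971, 0.0]
contact_force: [7.1, 2.2, 2.0]
gripper_width: 0.0304
grasp_force: 34.1
[0.47797536 0.26808451 0.23719502] 0.0001024191048694615 -0.0034175754099760127
```

```bash
python3 -m creep '0 0 0 3 0 0 0.3; 0 0 0 0 0 0 0.3; 0 0 0 0 0 0 0.3'; python3 -m creep '0 0 0 0 0 0 -0.4; 0 0 0 0 0 0 -0.4; 0 0 0 0 0 -30 -0.4; 0 0 0 -25 0 -40 -0.4; 0 0 0 -30 0 -30 -0.4'; python3 -m creep '0 0 0 0 0 0 -0.4; 0 0 0 0 0 0 -0.4'
python3 - <<'E'
from h import *
np.set_printoptions(suppress=True,precision=4)
s=robot.state();C=cam("wrist",s);im,d=robot.grab_frame("wrist");P=pts(C,d);cv2.imwrite("pics/w7.png",im)
a=np.radians(YAW);xc=np.array([np.cos(a),np.sin(a)]);yc=np.array([-np.sin(a),np.cos(a)])
X=(P[...,:2]-CEN)@xc;Y=(P[...,:2]-CEN)@yc
m=(d>0)&(P[...,2]>.166)&(P[...,2]<.178)&(abs(X)<.025)&(abs(Y)<.05);print("pull y",np.percentile(Y[m],[2,50,98]),m.sum())
E
```

```text
t: 14.7
ee_pos: [0.4775, 0.2678, 0.2373]
tool_rot: [0.009, -0.24, 0.971, 0.001]
contact_force: [14.8, 6.9, -4.7]
gripper_width: 0.0308
grasp_force: 33.8
t: 15.2
ee_pos: [0.5199, 0.2907, 0.336]
tool_rot: [0.001, -0.24, 0.971, -0.001]
contact_force: [1.1, 0.2, 1.2]
gripper_width: 0.0598
grasp_force: 0.0
t: 15.4
ee_pos: [0.5207, 0.291, 0.3348]
tool_rot: [0.001, -0.24, 0.971, -0.001]
contact_force: [-0.1, 0.3, -0.9]
gripper_width: 0.0596
grasp_force: 0.0
pull y [-0.0109 -0.0029  0.0044] 1009
```

View pics/w7.png

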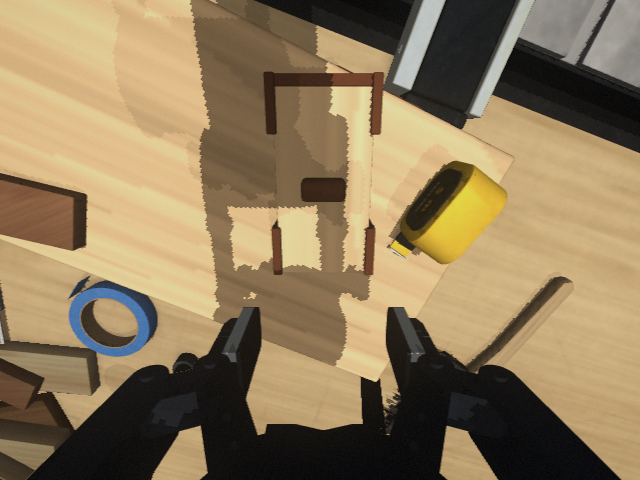

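The lid is shut: its edge butts on the end wall at row 87, and the pull is at (324,189), case y about -3 mm. The bystanders look undisturbed, so I'm handing in.

```bash
python3 -c "
from plant import robot
print(robot.finish_job())"
```

```text
the job is handed in; nothing more can be done
None
```

The three plates lie flat and in order in the case with the lid shut, the bystanders weren't touched, and the job was handed in at about 15 s; the hand-in gave no verdict.

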